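Clamp a flow-cell carrier under the thumbscrew

TASK

Push the flow-cell carrier gently along its guide until it is fully home against the end stop, then turn the brass knurled thumbscrew clockwise until its foot seats and holds the carrier snugly. Stop as soon as you feel the resistance clearly rise: cranked further it would crack the glass cell. Then let go, and leave the other things on the bench as they are.

Things in the scene. Friction and masses are not known exactly. Their poses are not given: they have to be found in the camera images.
- fixture: Fixed holder: aluminium base plate, 12 mm thick, with two black guide rails along its x axis (50 mm clear between them, 10 mm high above the plate, from x = -90 to +35 mm) and a black end stop. Origin on the bench straight below the thumbscrew's axis; x points along the guide to the stop, z up. The plate spans x = -150 to +70, y = -130 to +130 mm.
- stop_face (a point): Middle of the end stop's face, at x = +35 mm in the holder's frame, 19 mm above the bench (7 mm above the base plate). The stop stands 22 mm above the plate. The carrier's far end touches this face when home.
- clamp: Black bridge over the guide, 94 mm wide (y) by 30 mm deep (x), top face 68 mm above the bench, with the thumbscrew on top and a 24 mm square rubber foot below. Origin and axes as the holder's. Clockwise turning (seen from above) lowers the foot 4 mm per rad. It starts 6 to 13.2 mm above the carrier's top, different each time and not reported: 1.5 to 3.3 rad of free turning come first.
- bridge_top (a point): Middle of the bridge's top face, 68 mm above the bench. How the screw feels: running torque about 0.08 N m; once the foot bears on the carrier the torque rises about 0.27 N m per further rad (clamp force 65 N per rad). Snug 0.2 to 0.6 rad past contact; over-tightened at 70 N (about 1 rad past, 0.36 N m). It stays where left, but if turned more than 0.3 rad past it springs back to there when let go (20 N).
- screw_head (a point): Centre of the thumbscrew's knurled brass head, on its vertical axis, 91 mm above the bench: round, 32 mm diameter, 26 mm high (from 77 to 103 mm above the bench, 9 mm clear of the bridge). The head turns without rising or sinking and can be gripped from above at any yaw. Axes as the holder's; they do not turn with the screw.
- carrier: Loose aluminium flow-cell carrier, a plate 130 x 46 x 14 mm with a glass window on top and a blue upright tab (12 x 40 x 20 mm high) at its near end, about 0.25 kg. Origin: centre of its underside, 12 mm above the bench; x runs towards the end stop; the near end face (plate and tab flush) is at x = -65 mm. It starts in the guide 25 to 50 mm short of the stop; home, its origin is at x = -30 mm in the holder's frame.
- dish: Bystander: clear petri dish, 60 mm diameter, 14 mm high, on the holder's plate; origin at the centre of its underside.
- jar: Bystander: small amber jar with a white cap, 32 mm diameter, 45 mm high, on the holder's plate; origin at the centre of its underside.
- media_blue: Bystander: glass bottle with a blue cap, 84 mm diameter, 170 mm high; origin at the centre of its underside.
- media_orange: Bystander: glass bottle with an orange cap, 84 mm diameter, 170 mm high; origin at the centre of its underside.
- marker: Bystander: black and yellow marker pen lying on the bench, 140 mm long, 14 mm thick; origin near the middle of its underside.
Mind the look-alikes: they are no part of the job. What is meant by the carrier is not green, and is the larger of those in its own colour.

How it is judged:
By the outcome, as a careful person would: the job done as asked, in the order asked, and still so for the second after the job is handed in, with the robot touching nothing.
It also fails if it takes over 72 s, if anything falls off the work surface, if the arm or the gripper's body presses on something with over 40 N, if the wrist force passes 120 N, or if a joint passes its speed limit or range.

ROBOT

A 6-joint arm with a two-finger parallel gripper is mounted at the origin on the work surface. World frame = base frame: x ahead of the robot, y to its left, z up, the work surface at z = 0. Lengths are in m, angles in rad, forces in N, time in s.
With the tool pointing down it reaches from about 0.3 to 0.825 m from the base axis. Payload 5.4 kg.
Tool frame: the origin (TCP) lies at the very end of the fingers, on their centre line; the grasp point (between the pads) lies 19 mm behind it; x points along the fingers, y is the direction in which the jaws open and shut, and the axes are right-handed (so a half turn about x gives the same grasp; the last joint's range is limited). The gripper opens to 92 mm and grips with 3 to 60 N. Pads are 20 mm wide; open, the fingers measure 128 mm over their backs; the gripper's body (75 mm by 189 mm) begins 69 mm behind the grasp point.
Start: joints at [1.049, 0.158, 1.597, -0, 1.386, -0.21], TCP at [0.176, 0.547, 0.215] pointing down, gripper open.
Joint ranges: [-2.91, 2.91], [-0.94, 2.29], [0.18, 2.7], [-1.29, 4.43], [0.17, 2.64], [-3, 3]. Speed limits (rad/s): [2.57, 2.57, 3.14, 3.14, 3.14, 3.14].

INTERFACE

Orientations are given as a unit quaternion [w, x, y, z].
In Python, from plant import bot gives the robot as it stands. The module is installed in compiled form; this text tells all that it offers.
- The arm moves only by the shell command python3 -m jog 'ROWS'. ROWS is JSON, a list of rows, each an object with "jaw": the opening, from 0 (shut) to 1 (fully open); "xyz": the shift along the tool's x, y, z in mm, a list of three; "angular": the turn, a rotation vector about the tool's x, y, z in rad, a list of three. In form: [{"jaw": jaw, "xyz": [dx, dy, dz], "angular": [rx, ry, rz]}, ...]. A call has 1 to 20 rows; each row is the pose to reach, as a shift and turn from the pose commanded when the call began, along the tool's axes at that moment; what a row does not reach only later rows make up. A row lasts 1/8 s, in which the tool goes at most 62.5 mm and 10.7 degrees, less where a joint would pass 70% of its speed; a pose out of reach is approached as far as the arm can. A call with a gripper value outside its range is refused whole. The fingers move at their own pace and stop on an object; the grip force is fixed at half the most. Time passes only in rows, so rows that repeat a pose let the fingers close. It gives the time, the measured TCP pose, the force and the opening at its end, in the units of the state.
- bot.get_state(): the state, without advancing time (a new reading comes with each control period).
- bot.grab_frame(name): name is "scene" or "side" or "wrist"; returns a dict with "color" (400x640x3 uint8, red, green, blue), "fx", "fy", "cx", "cy" (pixels), "dist" ([k1, k2, p1, p2, k3] as OpenCV has them; the pictures are not rectified), "origin" and "attitude" of the camera in the world. Camera axes: x right, y up, looking along -z (the intrinsics and any distortion apply to the point x, -y, -z); pixel columns grow to the right and rows downward; lengths in m; the calibration is good to about 2 mm. A picture is of the moment at which its call begins. There is no depth.
- bot.sign_off(): hands the job in, once; it reports no verdict.
The state is a dict: "time_s": time; "joints": joint angles; "qvel": joint speeds; "joint_efforts": joint torques, N m; "eef_pos": TCP position; "orientation": TCP orientation; "contact_force": force on the tool from outside, world axes, zero at the start; "torque": the same for the moment, N m; "gripper_width": finger opening in m.
Only numpy, scipy, OpenCV 4.12 (cv2) and the standard library are available. Lean on these libraries where they do the work, as an engineer would, in place of code of your own. Each camera call takes 0.05 s, during which the arm holds its last target.

## Working session

There is one attempt and no reset: what is moved stays moved. The work goes in short steps, Python scripts to look and compute and a shell command to move; the robot and the scene stay as the last step left them, time stands still between calls to the robot, and variables do not carry over. Pictures are saved under pics/ and viewed, and the job is handed in when it is done.

```bash
mkdir -p pics; ls
cat > h.py <<'E'
import numpy as np, cv2, json
from plant import bot
from scipy.spatial.transform import Rotation as R
def quat(q): return R.from_quat([q[1],q[2],q[3],q[0]])
def grab(n,name):
    f=bot.grab_frame(n); cv2.imwrite(f'pics/{name}.png',cv2.cvtColor(f['color'],cv2.COLOR_RGB2BGR))
    return f
def cam(f):
    a=np.array(f['attitude'],float)
    Rm=quat(a).as_matrix() if a.size==4 else a.reshape(3,3)
    K=np.array([[f['fx'],0,f['cx']],[0,f['fy'],f['cy']],[0,0,1.]])
    return K,np.array(f['dist'],float),Rm,np.array(f['origin'],float)
def ray(f,uv):
    K,d,Rm,o=cam(f)
    p=cv2.undistortPoints(np.array(uv,float).reshape(-1,1,2),K,d).reshape(-1,2)
    v=np.c_[p[:,0],-p[:,1],-np.ones(len(p))]@Rm.T
    return o,v/np.linalg.norm(v,axis=1)[:,None]
def plane(f,uv,z):
    o,v=ray(f,uv); return o+v*((z-o[2])/v[:,2])[:,None]
def tri(fs,uvs):
    A=np.zeros((3,3));b=np.zeros(3);L=[]
    for f,uv in zip(fs,uvs):
        o,v=ray(f,[uv]);M=np.eye(3)-np.outer(v[0],v[0]);A+=M;b+=M@o;L.append((o,M))
    p=np.linalg.solve(A,b); return p,[np.linalg.norm(M@(p-o)) for o,M in L]
def proj(f,P):
    K,d,Rm,o=cam(f); c=(np.atleast_2d(P)-o)@Rm; c=c*[1,-1,-1]
    return cv2.projectPoints(c.reshape(-1,1,3),np.zeros(3),np.zeros(3),K,d)[0].reshape(-1,2)
E
python3 - <<'E'
from h import *
import pickle
F={n:grab(n,n+'0') for n in('scene','side','wrist')}
pickle.dump(F,open('f0.pkl','wb'))
for n,f in F.items(): print(n,f['fx'],f['dist'],f['origin'],f['attitude'])
print(bot.get_state())
E
```

```text
pics
scene 453.82954592504626 [-0.13224623  0.          0.          0.          0.        ] [ 1.22905708 -0.58279009  0.75158795] [0.80554898 0.41167389 0.20345234 0.37446306]
side 476.77222940768456 [0.04309653 0.         0.         0.         0.        ] [ 0.17125614 -1.02274887  1.14005679] [ 0.91529818  0.37507627 -0.06289256 -0.13263314]
wrist 331.0722731342553 [0.01122355 0.         0.         0.         0.        ] [0.10891263 0.56692959 0.38353812] [ 0.80152503 -0.1033235  -0.07449376  0.58423673]
{'time_s': 0.15, 'joints': array([ 1.04887552e+00,  1.58931780e-01,  1.59791119e+00, -2.65636046e-05,
        1.38618019e+00, -2.10134848e-01]), 'qvel': array([-0.00014464, -0.00187368, -0.0045317 , -0.00033492, -0.00073298,
       -0.00157659]), 'joint_efforts': array([ 2.72222969e-06, -3.85916376e+01, -3.22432172e+01,  7.02655432e-02,
        3.51035467e-02, -6.19086359e-05]), 'eef_pos': array([0.17619432, 0.546846  , 0.21384556]), 'orientation': array([ 0.69835959,  0.10930973,  0.69870438, -0.11026086]), 'contact_force': array([ 0.49987295, -0.48286186, -0.1500295 ]), 'torque': array([-0.04035598,  0.00307376,  0.04758937]), 'gripper_width': 0.09188823130217559}
```

View pics/scene0.png

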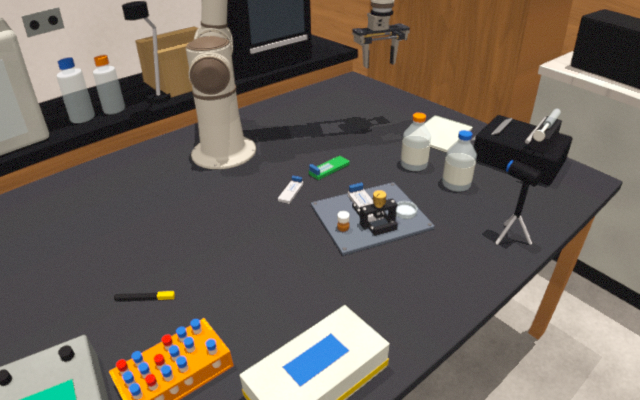

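View pics/side0.png

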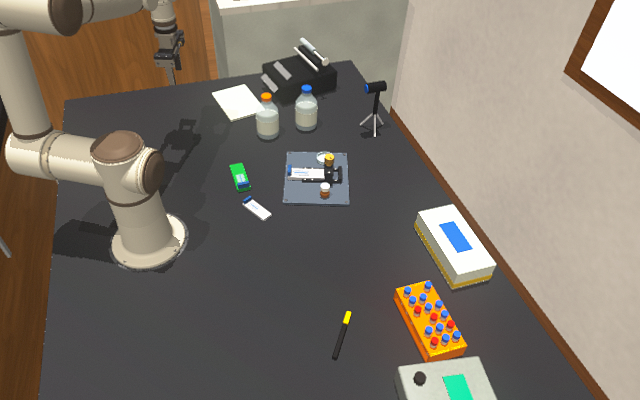

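View pics/wrist0.png

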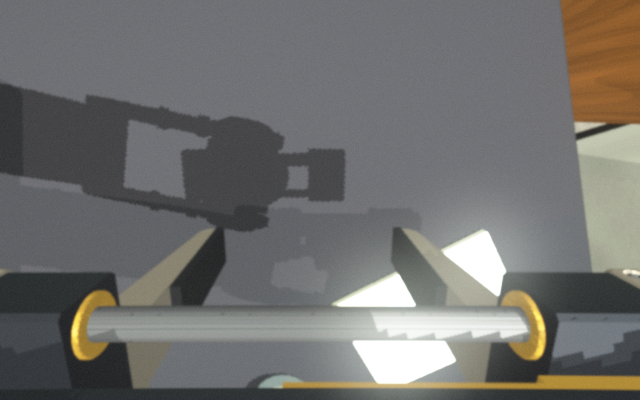

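Candidates for the carrier are:
- a silver plate with a blue tab in the holder's guide, at scene (362,197) and side (308,174)
- a green one on the bench, at scene (330,167) and side (240,177)
- a smaller silver one on the bench, at scene (291,189) and side (257,209)

By the description I choose the one in the guide. I'll check it in a close crop.

Run:
```python
from h import *
a=cv2.imread('pics/scene0.png')[150:260,260:450]; b=cv2.imread('pics/side0.png')[135:225,220:370]
cv2.imwrite('pics/c1.png',cv2.resize(a,None,fx=4.2,fy=4.2,interpolation=cv2.INTER_CUBIC))
cv2.imwrite('pics/c2.png',cv2.resize(b,None,fx=5,fy=5,interpolation=cv2.INTER_CUBIC))
```

```text
(no output)
```

View pics/c1.png

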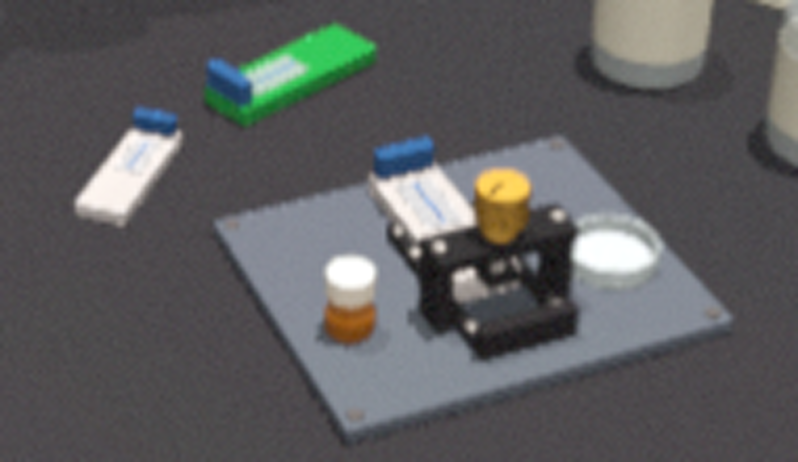

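View pics/c2.png

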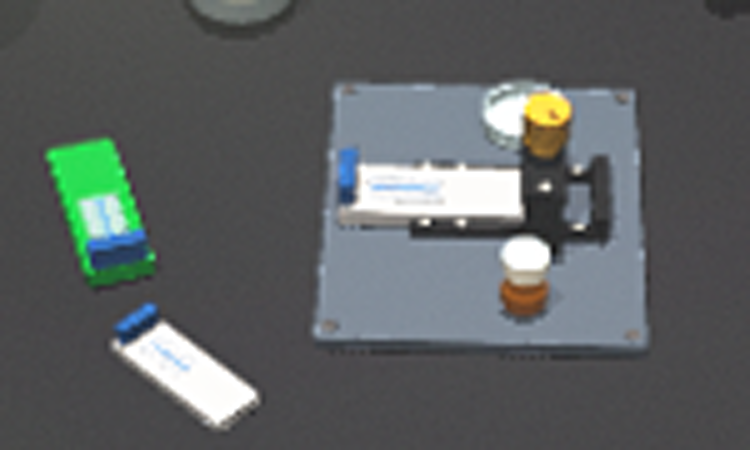

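The crops confirm it. The silver carrier with the blue tab sits in the guide (crop 2 near (430,195)). The brass head is at crop 2 (547,122) and crop 1 (502,205). Next I'll measure.

Run:
```python
from h import *
import pickle
F=pickle.load(open('f0.pkl','rb'))
S={}
def blob(n,lo,hi,roi):
    f=F[n]; hsv=cv2.cvtColor(f['color'],cv2.COLOR_RGB2HSV); m=cv2.inRange(hsv,lo,hi)
    k=np.zeros_like(m); x0,y0,x1,y1=roi; k[y0:y1,x0:x1]=m[y0:y1,x0:x1]
    c=max(cv2.findContours(k,0,2)[0],key=cv2.contourArea)
    return k,c
roi={'scene':(345,178,445,250),'side':(280,145,355,210)}
# brass: hue 15-28
for nm,lo,hi in(('brass',(15,120,90),(30,255,255)),('tab',(100,120,60),(125,255,255))):
    P=[];fs=[]
    for n in('scene','side'):
        k,c=blob(n,lo,hi,roi[n]); M=cv2.moments(k,True); u=(M['m10']/M['m00'],M['m01']/M['m00'])
        print(nm,n,np.round(u,1),cv2.boundingRect(c),M['m00']); P.append(u);fs.append(F[n])
    print(nm,tri(fs,P))
# plate corners in the two views
cs={'scene':np.array([[220,225],[562,138],[728,322],[348,432]])/4.2+[260,150],'side':np.array([[333,86],[635,90],[648,345],[315,340]])/5+[220,135]}
for n in cs:
    q=plane(F[n],cs[n],0.012); print(n,np.round(q,4), q.mean(0))
print(quat(bot.get_state()['orientation']).as_matrix().round(3))
```

```text
brass scene [377.3 199.8] (373, 191, 13, 17) 192.0
brass side [328.7 159.4] (325, 154, 9, 12) 88.0
brass (array([0.60940415, 0.10460974, 0.08889959]), [np.float64(0.00355863533722413), np.float64(0.0035586353372242)])
tab scene [355.5 186.8] (349, 183, 14, 9) 94.0
tab side [288.9 169.2] (288, 165, 3, 10) 28.0
tab (array([0.48268385, 0.14971804, 0.04008903]), [np.float64(0.0009027245586550854), np.float64(0.0009027245586552198)])
scene [[ 0.4356  0.0321  0.012 ]
 [ 0.5128  0.2757  0.012 ]
 [ 0.7177  0.2033  0.012 ]
 [ 0.638  -0.0378  0.012 ]] [0.57601727 0.11832417 0.012     ]
side [[ 0.5072  0.2724  0.012 ]
 [ 0.7182  0.2079  0.012 ]
 [ 0.6369 -0.0367  0.012 ]
 [ 0.4285  0.0278  0.012 ]] [0.57269245 0.11783273 0.012     ]
[[-0.001  0.307  0.952]
 [-0.001  0.952 -0.307]
 [-1.    -0.001 -0.   ]]
```

Run:
```python
from h import *
import pickle
F=pickle.load(open('f0.pkl','rb'))
a,b=F['scene'],F['side']
o=np.array([.611,.105]);x=np.array([.951,-.309]);y=np.array([.309,.951])
for nm,u,v in(('blue cap',(465,134),(307,88)),('orange cap',(419,117),(266,97)),('tripodtop',(520,172),(376,87))):
    p,e=tri([a,b],[u,v]); print(nm,p.round(3),np.round(e,4),'holder',(p[:2]-o)@x,(p[:2]-o)@y)
```

```text
blue cap [0.628 0.424 0.168] [0.0003 0.0003] holder -0.0819865858765979 0.30890420542333996
orange cap [0.471 0.414 0.164] [0.0006 0.0006] holder -0.22859042569960256 0.2510675312849737
tripodtop [0.854 0.317 0.198] [0.0014 0.0014] holder 0.16550811966405446 0.27719389931674676
```

```bash
python3 -m jog '[{"jaw":0,"xyz":[0,-288,386],"angular":[0,0,0]},{"jaw":0,"xyz":[0,-288,386],"angular":[0,0,0]},{"jaw":0,"xyz":[0,-288,386],"angular":[0,0,0]},{"jaw":0,"xyz":[0,-288,386],"angular":[0,0,0]},{"jaw":0,"xyz":[0,-288,386],"angular":[0,0,0]},{"jaw":0,"xyz":[0,-288,386],"angular":[0,0,0]},{"jaw":0,"xyz":[0,-288,386],"angular":[0,0,0]},{"jaw":0,"xyz":[0,-288,386],"angular":[0,0,0]},{"jaw":0,"xyz":[0,-288,386],"angular":[0,0,0]},{"jaw":0,"xyz":[0,-288,386],"angular":[0,0,0]},{"jaw":0,"xyz":[0,-288,386],"angular":[0,0,0]},{"jaw":0,"xyz":[0,-288,386],"angular":[0,0,0]}]'
python3 - <<'E'
from h import *
import pickle
f=grab('wrist','w1'); pickle.dump(f,open('w1.pkl','wb'))
s=bot.get_state(); print(s['time_s'],s['eef_pos'],s['orientation'],s['joints'].round(3))
E
```

```text
time_s: 1.65
eef_pos: [0.4549, 0.1557, 0.2146]
orientation: [0.699, 0.109, 0.699, -0.109]
contact_force: [-0.1, 1.2, 0.1]
gripper_width: 0.0
1.7 [0.45501375 0.15551066 0.21462989] [ 0.69861222  0.10928214  0.69861592 -0.10924372] [ 0.077 -0.091  1.852  0.     1.38  -1.183]
```

View pics/w1.png

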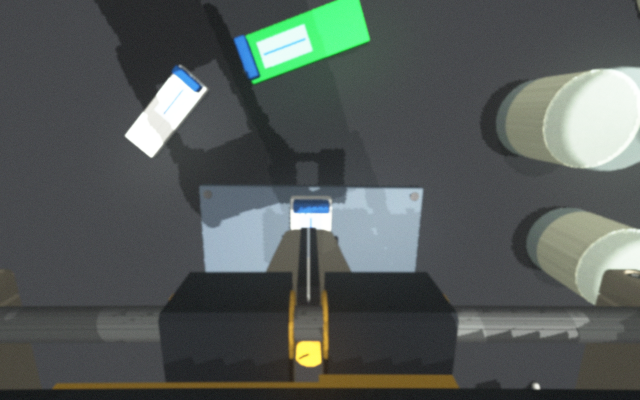

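The wrist view shows the plate's near edge from (202,186) to (422,188), and the carrier's blue tab top at about (311,206). The brass head top is visible at (309,353).

Run:
```python
from h import *
import pickle
f=pickle.load(open('w1.pkl','rb'));F=pickle.load(open('f0.pkl','rb'))
g=cv2.imread('pics/w1.png')
cv2.imwrite('pics/c3.png',cv2.resize(g[170:300,190:440],None,fx=3.2,fy=3.2,interpolation=cv2.INTER_CUBIC))
hsv=cv2.cvtColor(f['color'],cv2.COLOR_RGB2HSV)
m=cv2.inRange(hsv,(100,120,60),(125,255,255));k=np.zeros_like(m);k[180:230,270:350]=m[180:230,270:350]
c=max(cv2.findContours(k,0,2)[0],key=cv2.contourArea);r=cv2.boundingRect(c);print(r)
q=plane(f,[(202,186),(422,188)],.012);print('edge',q.round(4),np.degrees(np.arctan2(*(q[1]-q[0])[[0,1]])))
# tab near bottom/top edges
print('tabtop',plane(f,[(r[0],r[1]),(r[0]+r[2],r[1])],.046).round(4))
pw=(r[0]+r[2]/2,r[1]+r[3]/2)
print('tab tri',tri([f,F['scene'],F['side']],[pw,(355.5,186.8),(288.9,169.2)]))
print('head tri',tri([f,F['scene'],F['side']],[(309,353),(379.5,193.5),(329.4,156.5)]))
print('head plane',plane(f,[(309,353)],.103))
```

```text
(294, 201, 35, 12)
edge [[0.43   0.0339 0.012 ]
 [0.5095 0.2745 0.012 ]] 18.269634460422335
tabtop [[0.4709 0.1333 0.046 ]
 [0.4822 0.1686 0.046 ]]
tab tri (array([0.48336242, 0.14880538, 0.04100305]), [np.float64(0.0008711055943440894), np.float64(0.0009938027549305356), np.float64(0.0013754533652634922)])
head tri (array([0.61068098, 0.10616608, 0.1042093 ]), [np.float64(0.0010358283919108722), np.float64(0.0008501691548869508), np.float64(0.00021963955569363172)])
head plane [[0.61073833 0.10520212 0.103     ]]
```

View pics/c3.png

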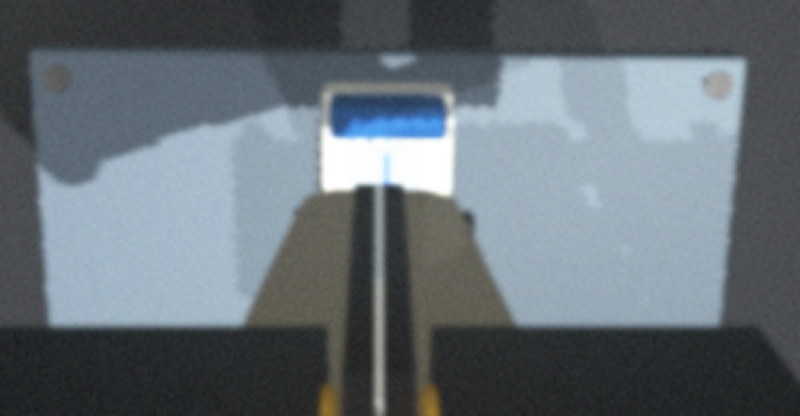

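```bash
python3 -m jog '[{"jaw":0,"xyz":[60,1,-1],"angular":[0.006,0,0]},{"jaw":0,"xyz":[120,1,-1],"angular":[0.006,0,0]},{"jaw":0,"xyz":[170,1,-1],"angular":[0.006,0,0]},{"jaw":0,"xyz":[192,1,-1],"angular":[0.006,0,0]},{"jaw":0,"xyz":[192,1,-1],"angular":[0.006,0,0]}]'
python3 - <<'E'
from h import *
import pickle
f=grab('wrist','w2');g=grab('side','s2');grab('scene','sc2')
s=bot.get_state(); print(s['time_s'],s['eef_pos'],s['contact_force'],s['torque'])
cv2.imwrite('pics/c4.png',np.hstack([cv2.resize(cv2.imread('pics/s2.png')[140:210,270:370],(500,350)),cv2.resize(cv2.imread('pics/sc2.png')[150:250,320:405],(300,350))]))
E
```

```text
time_s: 2.33
eef_pos: [0.4528, 0.1562, 0.021]
orientation: [0.697, 0.111, 0.7, -0.112]
contact_force: [0.5, 0.0, 0.3]
gripper_width: 0.0005
2.475 [0.45609035 0.15629179 0.024108  ] [ 0.84037408  0.22801183 -0.56026808] [ 0.01657087 -0.05870067  0.04427397]
```

View pics/c4.png

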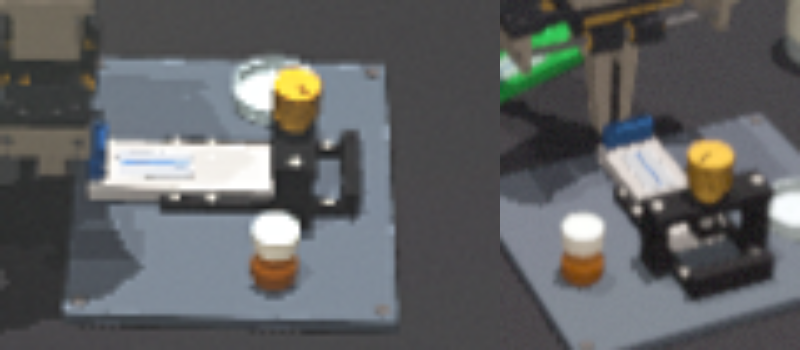

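View pics/w2.png

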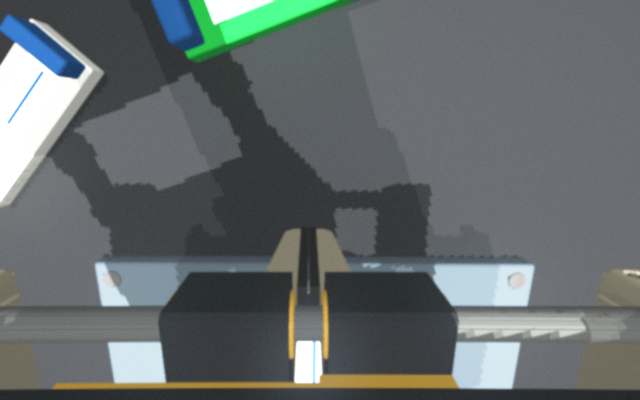

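Closed fingers stand just behind the tab, centred on it. Now I'll push slowly.

```bash
python3 -m jog '[{"jaw":0,"xyz":[0,0,3],"angular":[0,0,0]},{"jaw":0,"xyz":[0,0,6],"angular":[0,0,0]},{"jaw":0,"xyz":[0,0,9],"angular":[0,0,0]},{"jaw":0,"xyz":[0,0,12],"angular":[0,0,0]},{"jaw":0,"xyz":[0,0,15],"angular":[0,0,0]},{"jaw":0,"xyz":[0,0,18],"angular":[0,0,0]},{"jaw":0,"xyz":[0,0,21],"angular":[0,0,0]},{"jaw":0,"xyz":[0,0,24],"angular":[0,0,0]},{"jaw":0,"xyz":[0,0,27],"angular":[0,0,0]},{"jaw":0,"xyz":[0,0,30],"angular":[0,0,0]},{"jaw":0,"xyz":[0,0,33],"angular":[0,0,0]},{"jaw":0,"xyz":[0,0,36],"angular":[0,0,0]},{"jaw":0,"xyz":[0,0,39],"angular":[0,0,0]},{"jaw":0,"xyz":[0,0,42],"angular":[0,0,0]},{"jaw":0,"xyz":[0,0,45],"angular":[0,0,0]},{"jaw":0,"xyz":[0,0,48],"angular":[0,0,0]},{"jaw":0,"xyz":[0,0,48],"angular":[0,0,0]}]'
python3 - <<'E'
from h import *
g=grab('side','s3');grab('scene','sc3')
s=bot.get_state(); print(s['time_s'],s['eef_pos'],s['contact_force'],s['torque'])
h=np.array([.6107,.1055]);d=s['eef_pos'][:2]-h;print(d@[.95,-.312],d@[.312,.95])
cv2.imwrite('pics/c5.png',np.hstack([cv2.resize(cv2.imread('pics/s3.png')[140:210,270:370],(500,350)),cv2.resize(cv2.imread('pics/sc3.png')[150:250,320:405],(300,350))]))
E
```

```text
time_s: 4.6
eef_pos: [0.501, 0.1409, 0.0228]
orientation: [0.699, 0.112, 0.698, -0.112]
contact_force: [0.4, -0.1, 0.8]
gripper_width: 0.0002
4.7 [0.50095793 0.14092953 0.02291437] [ 0.7240983   1.26519106 -0.06314404] [-0.00397652 -0.0047305   0.03030615]
-0.11530897649829455 -0.0005814712983845888
```

View pics/c5.png

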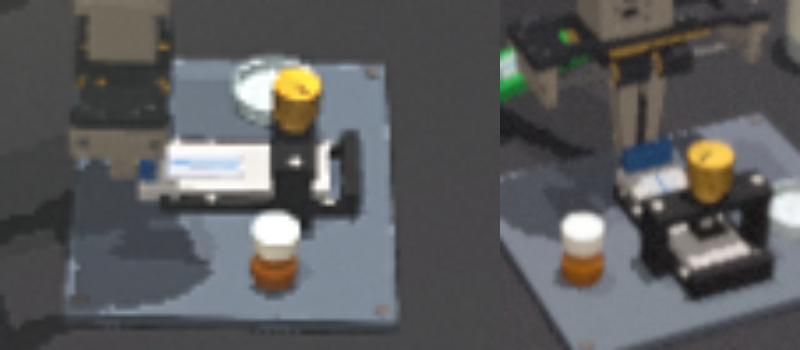

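The carrier has slid under the bridge and is about 10 mm short of the stop. I'll go more slowly from here.

```bash
python3 -m jog '[{"jaw":0,"xyz":[0,0,1],"angular":[0,0,0]},{"jaw":0,"xyz":[0,0,2],"angular":[0,0,0]},{"jaw":0,"xyz":[0,0,3],"angular":[0,0,0]},{"jaw":0,"xyz":[0,0,4],"angular":[0,0,0]},{"jaw":0,"xyz":[0,0,5],"angular":[0,0,0]},{"jaw":0,"xyz":[0,0,6],"angular":[0,0,0]},{"jaw":0,"xyz":[0,0,7],"angular":[0,0,0]},{"jaw":0,"xyz":[0,0,7],"angular":[0,0,0]}]'
python3 -m jog '[{"jaw":0,"xyz":[0,0,0.7],"angular":[0,0,0]},{"jaw":0,"xyz":[0,0,1.5],"angular":[0,0,0]},{"jaw":0,"xyz":[0,0,1.5],"angular":[0,0,0]}]'
```

```text
time_s: 5.7
eef_pos: [0.5073, 0.1387, 0.0226]
orientation: [0.698, 0.112, 0.698, -0.112]
contact_force: [-2.6, 0.2, 1.0]
gripper_width: 0.0002
time_s: 6.08
eef_pos: [0.5086, 0.1383, 0.0226]
orientation: [0.698, 0.112, 0.698, -0.112]
contact_force: [-1.7, 0.4, 1.1]
gripper_width: 0.0
```

```bash
python3 -m jog '[{"jaw":0,"xyz":[0,0,0.7],"angular":[0,0,0]},{"jaw":0,"xyz":[0,0,1.4],"angular":[0,0,0]},{"jaw":0,"xyz":[0,0,1.4],"angular":[0,0,0]}]'
python3 -m jog '[{"jaw":0,"xyz":[0,0,0.7],"angular":[0,0,0]},{"jaw":0,"xyz":[0,0,1],"angular":[0,0,0]},{"jaw":0,"xyz":[0,0,1],"angular":[0,0,0]}]'
python3 - <<'E'
from h import *
g=grab('side','s4');grab('scene','sc4')
s=bot.get_state(); print(s['time_s'],s['eef_pos'],s['contact_force'])
cv2.imwrite('pics/c6.png',np.hstack([cv2.resize(cv2.imread('pics/s4.png')[155:195,295:350],(440,320),interpolation=2),cv2.resize(cv2.imread('pics/sc4.png')[185:235,350:405],(352,320),interpolation=2)]))
E
```

```text
time_s: 6.45
eef_pos: [0.5099, 0.1378, 0.0226]
orientation: [0.698, 0.112, 0.698, -0.112]
contact_force: [-1.8, 0.6, 0.9]
gripper_width: 0.0005
time_s: 6.82
eef_pos: [0.5102, 0.1378, 0.0226]
orientation: [0.698, 0.112, 0.699, -0.112]
contact_force: [-4.8, 2.3, 4.2]
gripper_width: 0.0006
6.925 [0.51015625 0.13776223 0.02256924] [-3.93171826  1.64247778  4.36585549]
```

View pics/c6.png

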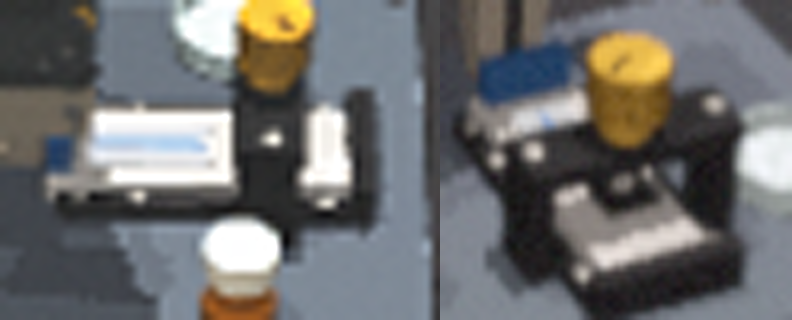

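```bash
python3 -m jog '[{"jaw":0,"xyz":[0,0,0.5],"angular":[0,0,0]},{"jaw":0,"xyz":[0,0,1],"angular":[0,0,0]},{"jaw":0,"xyz":[0,0,1],"angular":[0,0,0]},{"jaw":0,"xyz":[0,0,1],"angular":[0,0,0]}]'
```

```text
time_s: 7.42
eef_pos: [0.5102, 0.1377, 0.0224]
orientation: [0.697, 0.112, 0.699, -0.112]
contact_force: [-7.4, 2.6, 5.5]
gripper_width: 0.0008
```

Position stalled at x=0.5102 while the force rose to about 8 N, so the carrier is home. I'll back off and go up.

```bash
python3 -m jog '[{"jaw":0,"xyz":[0,0,-5],"angular":[0,0,0]},{"jaw":0,"xyz":[0,0,-18],"angular":[0,0,0]},{"jaw":0,"xyz":[0,0,-18],"angular":[0,0,0]},{"jaw":0.3,"xyz":[-60,0,-18],"angular":[0,0,0]},{"jaw":0.6,"xyz":[-120,0,-18],"angular":[0,0,0]},{"jaw":1,"xyz":[-170,0,-18],"angular":[0,0,0]},{"jaw":1,"xyz":[-170,0,-18],"angular":[0,0,0]},{"jaw":1,"xyz":[-170,0,-18],"angular":[0,0,0]}]'
python3 - <<'E'
from h import *
import pickle
g=grab('side','s5');grab('scene','sc5');w=grab('wrist','w5');pickle.dump(w,open('w5.pkl','wb'))
s=bot.get_state(); print(s['time_s'],s['eef_pos'],s['contact_force'],s['torque'],s['joints'].round(3),s['gripper_width'])
Rm=quat(s['orientation']).as_matrix()
print('to head', (Rm.T@(np.array([.6107,.1055,.077])-s['eef_pos'])*1000).round(1))
cv2.imwrite('pics/c7.png',np.hstack([cv2.resize(cv2.imread('pics/s5.png')[155:195,280:350],(460,262),interpolation=2),cv2.resize(cv2.imread('pics/sc5.png')[180:235,345:405],(286,262),interpolation=2)]))
E
```

```text
time_s: 8.43
eef_pos: [0.4942, 0.1428, 0.1918]
orientation: [0.698, 0.112, 0.698, -0.112]
contact_force: [0.2, -0.3, -0.0]
gripper_width: 0.0483
8.575 [0.49341657 0.14277987 0.19056576] [-0.55108954  0.53238907  0.38575856] [ 0.0301079   0.03644707 -0.02191858] [ 0.046  0.021  1.792 -0.     1.332 -1.207] 0.060369401151592894
to head [113.1   1.4 123.4]
```

View pics/c7.png

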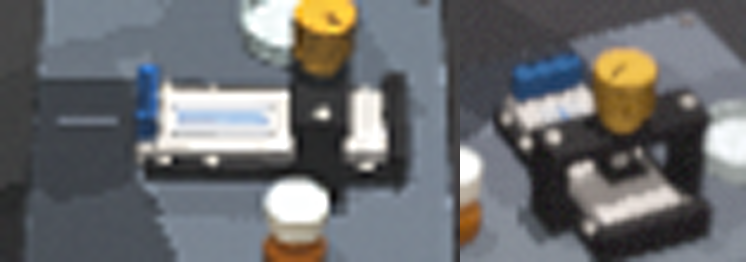

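View pics/w5.png

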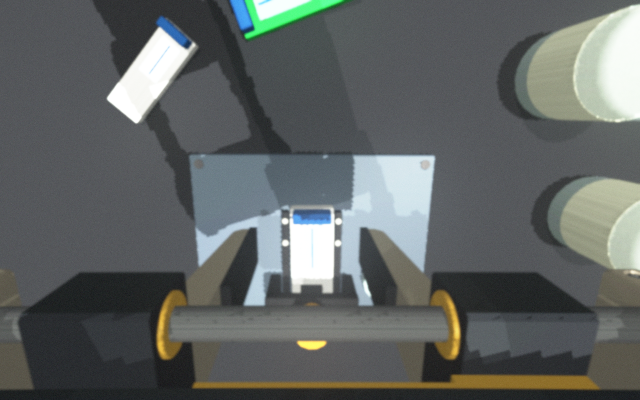

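The carrier stays home after I backed off. The side crop shows its far end at the stop. Now I'll go above the screw head, pre-turned anticlockwise.

```bash
python3 -m jog '[{"jaw":1,"xyz":[0,1.4,50],"angular":[-0.18,0,0]},{"jaw":1,"xyz":[0,1.4,100],"angular":[-0.36,0,0]},{"jaw":1,"xyz":[0,1.4,123.4],"angular":[-0.54,0,0]},{"jaw":1,"xyz":[0,1.4,123.4],"angular":[-0.7,0,0]},{"jaw":1,"xyz":[0,1.4,123.4],"angular":[-0.7,0,0]},{"jaw":1,"xyz":[0,1.4,123.4],"angular":[-0.7,0,0]}]'
python3 - <<'E'
from h import *
import pickle
w=grab('wrist','w6');pickle.dump(w,open('w6.pkl','wb'));grab('side','s6')
s=bot.get_state(); print(s['time_s'],s['eef_pos'],s['contact_force'],s['torque'],s['joints'].round(3),s['gripper_width'])
Rm=quat(s['orientation']).as_matrix()
print('to head', (Rm.T@(np.array([.6107,.1055,.077])-s['eef_pos'])*1000).round(1), proj(w,[.6107,.1055,.103]))
E
```

```text
time_s: 9.32
eef_pos: [0.6116, 0.1058, 0.1917]
orientation: [0.694, -0.133, 0.695, 0.134]
contact_force: [0.1, 0.1, -0.2]
gripper_width: 0.092
9.425 [0.61185254 0.10584507 0.19229891] [-0.45124697  0.63961477 -1.14906826] [ 0.07191182  0.04001738 -0.02155728] [-0.023  0.292  1.485  0.     1.365 -1.975] 0.09223120414955528
to head [ 1.153e+02  1.000e-01 -1.100e+00] [[310.14249485 201.10731701]]
```

View pics/w6.png

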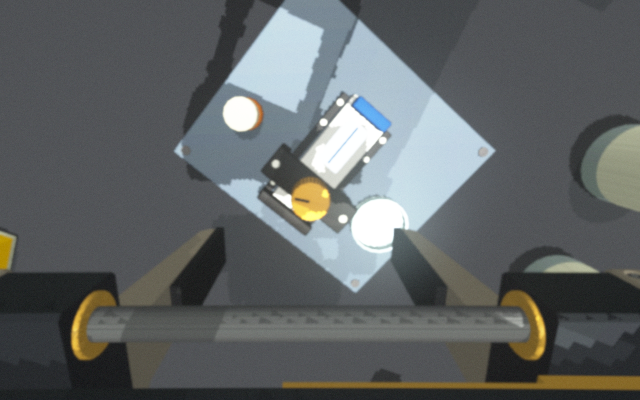

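Wrist view: the brass head top is centred near (310,199), against a prediction of (310,201). I'll refine that with a mask across views.

Run:
```python
from h import *
import pickle
w=pickle.load(open('w6.pkl','rb'));F=pickle.load(open('f0.pkl','rb'))
hsv=cv2.cvtColor(w['color'],cv2.COLOR_RGB2HSV); m=cv2.inRange(hsv,(15,120,70),(30,255,255))
k=np.zeros_like(m);k[160:250,270:350]=m[160:250,270:350]
c=max(cv2.findContours(k,0,2)[0],key=cv2.contourArea);print(cv2.boundingRect(c),cv2.minEnclosingCircle(c))
b=cv2.boundingRect(c)
u=(310.5,b[1]+20)
# outline of predicted top circle
t=np.linspace(0,2*np.pi,60);P=np.c_[.6107+.016*np.cos(t),.1055+.016*np.sin(t),0*t+.103]
q=proj(w,P);print('pred top',q.min(0),q.max(0))
P[:,2]=.077;q=proj(w,P);print('pred bot',q.min(0),q.max(0))
print(tri([w,F['scene'],F['side']],[(b[0]+b[2]/2,q.mean(0)[1]*0+200),(379.5,193.5),(329.4,156.5)]))
```

```text
(292, 178, 38, 43) ((309.3823547363281, 199.2058868408203), 21.250986099243164)
pred top [290.38235205 181.73927767] [329.88691757 219.88316755]
pred bot [291.87048394 175.61769212] [327.98518606 210.69766444]
(array([0.61042002, 0.10638684, 0.1040412 ]), [np.float64(0.001256274910350929), np.float64(0.0008850544364710675), np.float64(0.0004668079573045575)])
```

```bash
python3 -m jog '[{"jaw":1,"xyz":[40,0,-0.5],"angular":[0,0,0]},{"jaw":1,"xyz":[80,0,-0.5],"angular":[0,0,0]},{"jaw":1,"xyz":[105,0,-0.5],"angular":[0,0,0]},{"jaw":1,"xyz":[115,0,-0.5],"angular":[0,0,0]},{"jaw":1,"xyz":[115,0,-0.5],"angular":[0,0,0]},{"jaw":1,"xyz":[115,0,-0.5],"angular":[0,0,0]}]'
python3 - <<'E'
from h import *
grab('side','s7');grab('scene','sc7')
s=bot.get_state(); print(s['time_s'],s['eef_pos'],s['contact_force'],s['torque'])
cv2.imwrite('pics/c8.png',np.hstack([cv2.resize(cv2.imread('pics/s7.png')[115:195,270:370],(438,350),interpolation=2),cv2.resize(cv2.imread('pics/sc7.png')[150:235,335:420],(350,350),interpolation=2)]))
E
```

```text
time_s: 10.18
eef_pos: [0.6129, 0.1055, 0.0792]
orientation: [0.695, -0.134, 0.693, 0.134]
contact_force: [0.0, -0.3, 0.6]
gripper_width: 0.0919
10.275 [0.6128536  0.10548476 0.07913422] [-0.21864916 -0.09891205  0.59168175] [ 0.00933579  0.01046127 -0.05182773]
```

View pics/c8.png

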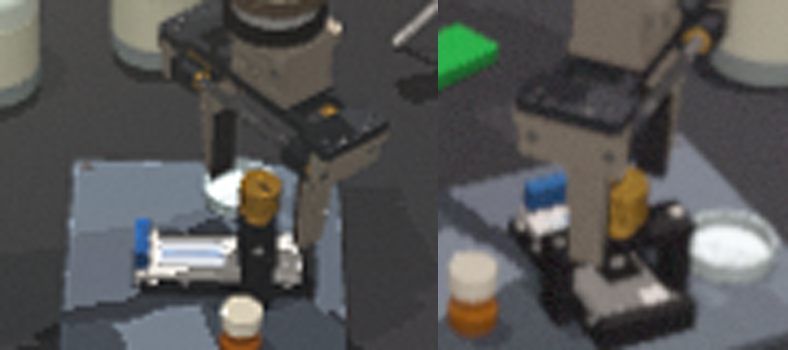

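Fingers straddle the head, TCP about 2 mm ahead of the axis. Small correction, then close.

```bash
python3 -m jog '[{"jaw":1,"xyz":[2,1,-1.5],"angular":[0,0,0]},{"jaw":1,"xyz":[2,1,-1.5],"angular":[0,0,0]},{"jaw":0.3,"xyz":[2,1,-1.5],"angular":[0,0,0]},{"jaw":0.2,"xyz":[2,1,-1.5],"angular":[0,0,0]},{"jaw":0.2,"xyz":[2,1,-1.5],"angular":[0,0,0]},{"jaw":0.2,"xyz":[2,1,-1.5],"angular":[0,0,0]},{"jaw":0.2,"xyz":[2,1,-1.5],"angular":[0,0,0]},{"jaw":0.2,"xyz":[2,1,-1.5],"angular":[0,0,0]},{"jaw":0.2,"xyz":[2,1,-1.5],"angular":[0,0,0]},{"jaw":0.2,"xyz":[2,1,-1.5],"angular":[0,0,0]}]'
python3 - <<'E'
from h import *
s=bot.get_state(); print(s['time_s'],s['eef_pos'],s['contact_force'],s['torque'],s['gripper_width'])
E
```

```text
time_s: 11.52
eef_pos: [0.6096, 0.1067, 0.0756]
orientation: [0.694, -0.134, 0.694, 0.135]
contact_force: [-1.6, 5.3, 2.2]
gripper_width: 0.0311
11.525 [0.60964142 0.10673363 0.07556049] [-1.59146517  5.30096737  2.16954366] [ 0.86084128  0.31554692 -0.01568462] 0.031113876434165903
```

Gripped, at 31 mm width. There is a slight side load, so I'll recentre by 1 mm and then turn through the free part.

```bash
python3 -m jog '[{"jaw":0.2,"xyz":[0,1,0],"angular":[0,0,0]},{"jaw":0.2,"xyz":[0,1,0],"angular":[0.1,0,0]},{"jaw":0.2,"xyz":[0,1,0],"angular":[0.2,0,0]},{"jaw":0.2,"xyz":[0,1,0],"angular":[0.3,0,0]},{"jaw":0.2,"xyz":[0,1,0],"angular":[0.4,0,0]},{"jaw":0.2,"xyz":[0,1,0],"angular":[0.5,0,0]},{"jaw":0.2,"xyz":[0,1,0],"angular":[0.6,0,0]}]'
python3 - <<'E'
from h import *
s=bot.get_state(); print(s['time_s'],s['eef_pos'],s['contact_force'],s['torque'],s['gripper_width'],s['joints'][5])
grab('side','s8');grab('scene','sc8')
for i in range(4):
    bot.grab_frame('side'); print(bot.get_state()['torque'].round(3))
E
```

```text
time_s: 12.4
eef_pos: [0.6096, 0.1076, 0.0756]
orientation: [0.703, 0.078, 0.703, -0.077]
contact_force: [-1.4, 5.3, 0.5]
gripper_width: 0.0315
12.4 [0.60959029 0.10758042 0.07557107] [-1.43947823  5.32849395  0.48205054] [0.99941438 0.1192452  0.04732194] 0.031476616393653845 -1.3714244364415795
[ 0.938  0.171 -0.09 ]
[ 0.918  0.194 -0.089]
[ 0.935  0.214 -0.087]
[ 0.946  0.136 -0.066]
```

```bash
cat > st.py <<'E'
from h import *
s=bot.get_state(); T=[];E=[];
print(s['time_s'],s['eef_pos'].round(4),'F',s['contact_force'].round(1),'tz',s['torque'][2].round(3),'e6',s['joint_efforts'][5].round(3),'w',s['gripper_width'].round(4),'q6',s['joints'][5].round(3))
E
cat st.py>/dev/null; python3 -m jog '[{"jaw":0.2,"xyz":[0,2,0],"angular":[0.05,0,0]},{"jaw":0.2,"xyz":[0,2,0],"angular":[0.1,0,0]},{"jaw":0.2,"xyz":[0,2,0],"angular":[0.15,0,0]},{"jaw":0.2,"xyz":[0,2,0],"angular":[0.2,0,0]}]'
python3 st.py
python3 - <<'E'
import cv2,numpy as np
cv2.imwrite('pics/c9.png',np.hstack([cv2.resize(cv2.imread('pics/s8.png')[115:195,270:370],(438,350),interpolation=2),cv2.resize(cv2.imread('pics/sc8.png')[150:235,335:420],(350,350),interpolation=2)]))
E
```

```text
time_s: 13.2
eef_pos: [0.6097, 0.1079, 0.0755]
orientation: [0.691, 0.147, 0.692, -0.148]
contact_force: [-2.3, 0.7, 2.5]
gripper_width: 0.0315Traceback (most recent call last):
  File "st.py", line 3, in <module>
    print(s['time_s'],s['eef_pos'].round(4),'F',s['contact_force'].round(1),'tz',s['torque'][2].round(3),'e6',s['joint_efforts'][5].round(3),'w',s['gripper_width'].round(4),'q6',s['joints'][5].round(3))
                                                                                                                                                 ^^^^^^^^^^^^^^^^^^^^^^^^
AttributeError: 'float' object has no attribute 'round'
```

View pics/c9.png

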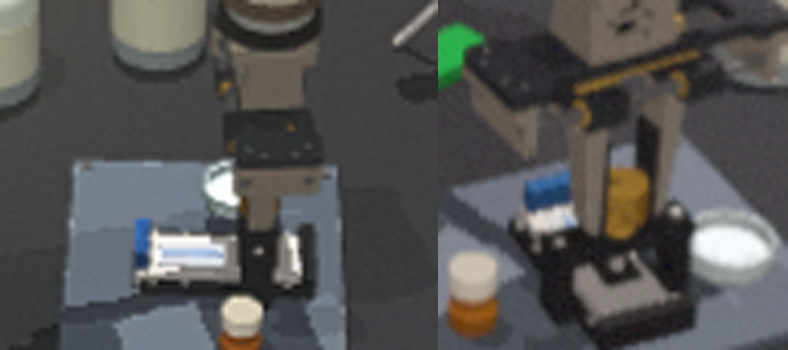

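The fingers hold the head (scene crop (620,200)) and the side load is now small. I'll fix the print and continue.

```bash
cat > st.py <<'E'
from h import *
def p(s): print(round(s['time_s'],2),s['eef_pos'].round(4),'F',s['contact_force'].round(1),'tz %.3f e6 %.3f w %.4f q6 %.3f q1 %.3f'%(s['torque'][2],s['joint_efforts'][5],s['gripper_width'],s['joints'][5],s['joints'][0]))
p(bot.get_state())
E
python3 st.py
python3 -m jog '[{"jaw":0.2,"xyz":[0,0,0],"angular":[0.06,0,0]},{"jaw":0.2,"xyz":[0,0,0],"angular":[0.12,0,0]},{"jaw":0.2,"xyz":[0,0,0],"angular":[0.18,0,0]},{"jaw":0.2,"xyz":[0,0,0],"angular":[0.24,0,0]},{"jaw":0.2,"xyz":[0,0,0],"angular":[0.3,0,0]}]' >/dev/null; python3 st.py
python3 -m jog '[{"jaw":0.2,"xyz":[0,0,0],"angular":[0.06,0,0]},{"jaw":0.2,"xyz":[0,0,0],"angular":[0.12,0,0]},{"jaw":0.2,"xyz":[0,0,0],"angular":[0.18,0,0]},{"jaw":0.2,"xyz":[0,0,0],"angular":[0.24,0,0]},{"jaw":0.2,"xyz":[0,0,0],"angular":[0.3,0,0]}]' >/dev/null; python3 st.py
python3 - <<'E'
from h import *
grab('scene','sc9');grab('wrist','w9')
E
python3 st.py
```

```text
13.2 [0.6097 0.1079 0.0755] F [-2.3  0.7  2.5] tz 0.061 e6 -0.343 w 0.0315 q6 -1.170 q1 -0.019
13.82 [0.6099 0.1082 0.0756] F [-1.2  1.3  0.2] tz 0.048 e6 -0.424 w 0.0311 q6 -0.870 q1 -0.019
14.45 [0.6103 0.1085 0.0756] F [ 0.4  1.9 -0.6] tz 0.135 e6 -0.423 w 0.0315 q6 -0.569 q1 -0.018
14.55 [0.6103 0.1085 0.0756] F [-1.5  2.4  0.6] tz -0.114 e6 0.247 w 0.0320 q6 -0.571 q1 -0.019
```

```bash
python3 - <<'E'
import cv2,numpy as np
cv2.imwrite('pics/c10.png',np.hstack([cv2.resize(cv2.imread(f'pics/{n}.png')[190:235,355:405],(390,351),interpolation=2) for n in('sc0' if 0 else 'scene0','sc9')]))
E
for i in 1 2 3; do :; done
python3 -m jog '[{"jaw":0.2,"xyz":[0,0,0],"angular":[0.06,0,0]},{"jaw":0.2,"xyz":[0,0,0],"angular":[0.12,0,0]}]' >/dev/null; python3 st.py
python3 -m jog '[{"jaw":0.2,"xyz":[0,0,0],"angular":[0.06,0,0]},{"jaw":0.2,"xyz":[0,0,0],"angular":[0.12,0,0]}]' >/dev/null; python3 st.py
```

```text
14.8 [0.6104 0.1086 0.0756] F [-0.   2.8 -0.4] tz 0.103 e6 -0.425 w 0.0309 q6 -0.451 q1 -0.018
15.05 [0.6106 0.1086 0.0756] F [ 1.9  3.  -1.3] tz 0.064 e6 -0.421 w 0.0315 q6 -0.331 q1 -0.018
```

View pics/c10.png

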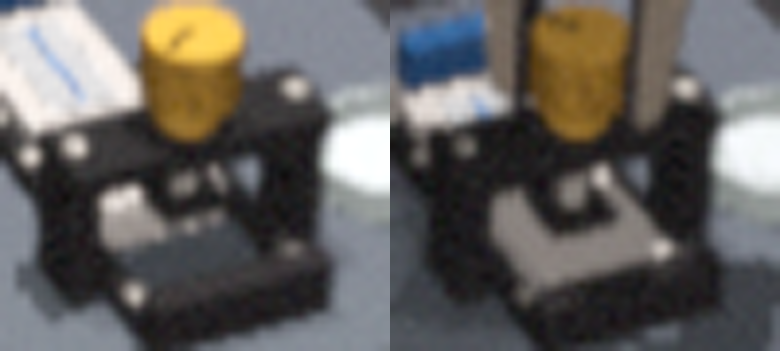

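The effort on joint 6 is very repeatable at this rate (-0.42), so I'll use it as the feel. The scene crop shows the foot lower but still above the carrier.

```bash
python3 -m jog '[{"jaw":0.2,"xyz":[0,0,0],"angular":[0.06,0,0]},{"jaw":0.2,"xyz":[0,0,0],"angular":[0.12,0,0]}]' >/dev/null; python3 st.py
python3 -m jog '[{"jaw":0.2,"xyz":[0,0,0],"angular":[0.06,0,0]},{"jaw":0.2,"xyz":[0,0,0],"angular":[0.12,0,0]}]' >/dev/null; python3 st.py
```

```text
15.3 [0.6107 0.1087 0.0756] F [ 0.9  3.3 -0.8] tz 0.053 e6 -0.421 w 0.0317 q6 -0.211 q1 -0.018
15.55 [0.6109 0.1087 0.0756] F [ 1.9  3.1 -2.5] tz 0.020 e6 -0.420 w 0.0313 q6 -0.091 q1 -0.018
```

```bash
python3 -m jog '[{"jaw":0.2,"xyz":[0,0,0],"angular":[0.06,0,0]},{"jaw":0.2,"xyz":[0,0,0],"angular":[0.12,0,0]}]' >/dev/null; python3 st.py
python3 -m jog '[{"jaw":0.2,"xyz":[0,0,0],"angular":[0.06,0,0]},{"jaw":0.2,"xyz":[0,0,0],"angular":[0.12,0,0]}]' >/dev/null; python3 st.py
```

```text
15.8 [0.6111 0.1087 0.0756] F [ 2.4  2.7 -1.8] tz 0.050 e6 -0.420 w 0.0312 q6 0.029 q1 -0.018
16.05 [0.6112 0.1087 0.0756] F [ 3.5  2.9 -2.5] tz 0.138 e6 -0.419 w 0.0312 q6 0.149 q1 -0.018
```

Run:
```python
from h import *
grab('scene','sc10');
cv2.imwrite('pics/c11.png',np.hstack([cv2.resize(cv2.imread(f'pics/{n}.png')[190:235,355:405],(390,351),interpolation=2) for n in('sc9','sc10')]))
```

```text
(no output)
```

View pics/c11.png

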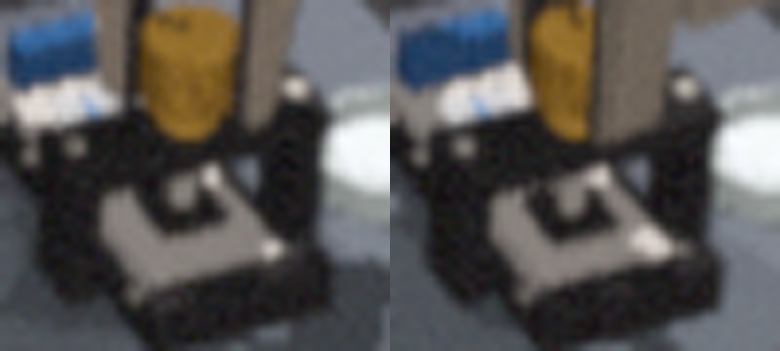

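The foot is lower but still not bearing, and the effort is flat. I'll continue.

```bash
python3 -m jog '[{"jaw":0.2,"xyz":[0,0,0],"angular":[0.06,0,0]},{"jaw":0.2,"xyz":[0,0,0],"angular":[0.12,0,0]}]' >/dev/null; python3 st.py
python3 -m jog '[{"jaw":0.2,"xyz":[0,0,0],"angular":[0.06,0,0]},{"jaw":0.2,"xyz":[0,0,0],"angular":[0.12,0,0]}]' >/dev/null; python3 st.py
```

```text
16.35 [0.6114 0.1086 0.0756] F [ 4.7  2.3 -4.6] tz 0.118 e6 -0.410 w 0.0310 q6 0.269 q1 -0.018
16.6 [0.6115 0.1086 0.0756] F [ 4.9  3.1 -3.9] tz 0.125 e6 -0.382 w 0.0310 q6 0.388 q1 -0.019
```

```bash
python3 -m jog '[{"jaw":0.2,"xyz":[0,0,0],"angular":[0.06,0,0]},{"jaw":0.2,"xyz":[0,0,0],"angular":[0.12,0,0]}]' >/dev/null; python3 st.py
```

```text
16.85 [0.6117 0.1085 0.0756] F [ 5.9  2.  -5.1] tz 0.122 e6 -0.355 w 0.0309 q6 0.508 q1 -0.019
```

Effort is changing at about 0.23 N m/rad since q6≈0.25, and tz has risen to a steady 0.12. That looks like contact, so I'll look before going on.

Run:
```python
from h import *
from st import p
grab('scene','sc11');
for i in range(5): bot.grab_frame('scene'); p(bot.get_state())
cv2.imwrite('pics/c12.png',np.hstack([cv2.resize(cv2.imread(f'pics/{n}.png')[190:235,355:405],(390,351),interpolation=2) for n in('sc10','sc11')]))
```

```text
16.85 [0.6117 0.1085 0.0756] F [ 5.9  2.  -5.1] tz 0.122 e6 -0.355 w 0.0309 q6 0.508 q1 -0.019
16.95 [0.6117 0.1085 0.0756] F [ 5.8  2.3 -4.1] tz 0.021 e6 0.267 w 0.0310 q6 0.508 q1 -0.019
17.0 [0.6116 0.1085 0.0756] F [ 6.7  2.7 -5.1] tz 0.045 e6 0.047 w 0.0314 q6 0.507 q1 -0.019
17.05 [0.6117 0.1085 0.0756] F [ 6.1  2.3 -4.7] tz -0.032 e6 -0.006 w 0.0314 q6 0.507 q1 -0.019
17.1 [0.6117 0.1085 0.0756] F [ 5.7  2.3 -4.4] tz -0.044 e6 -0.016 w 0.0315 q6 0.507 q1 -0.019
17.15 [0.6117 0.1085 0.0756] F [ 5.7  2.4 -3.3] tz 0.011 e6 -0.017 w 0.0314 q6 0.507 q1 -0.019
```

View pics/c12.png

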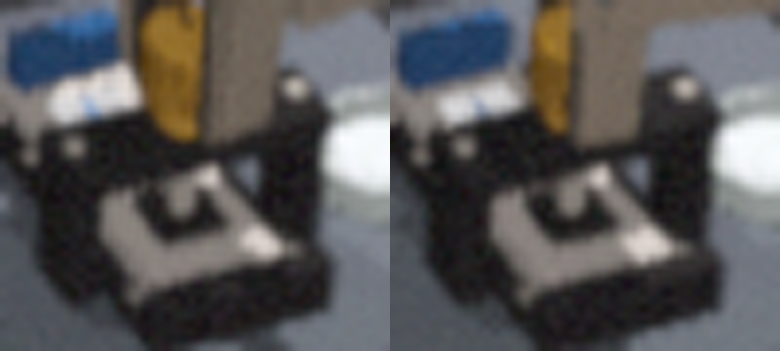

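Run:
```python
from h import *
import pickle
f=pickle.load(open('f0.pkl','rb'))['scene']
x=np.array([.95,-.312]);y=np.array([.312,.95])
for o in ([.6107,.106],[.611,.108]):
  for z in(.026,.032):
    P=[np.r_[o+a*x+b*y,z] for a,b in((.012,-.012),(.012,.012),(-.012,-.012))]; print(o,z,proj(f,P).round(1).tolist())
for n in('sc8','sc9','sc10','sc11'):
    g=cv2.imread(f'pics/{n}.png',0).astype(float)
    print(n); print(g[212:226,375:386].astype(int))
```

```text
[0.6107, 0.106] 0.026 [[375.3, 222.3], [383.7, 220.0], [371.1, 216.9]]
[0.6107, 0.106] 0.032 [[375.4, 220.4], [383.8, 218.1], [371.2, 215.1]]
[0.611, 0.108] 0.026 [[376.0, 222.0], [384.3, 219.7], [371.7, 216.6]]
[0.611, 0.108] 0.032 [[376.1, 220.2], [384.5, 217.9], [371.8, 214.8]]
sc8
[[ 31  40  66  81  88  64  86 136  84  48  52]
 [ 36  61 102 117 115  67  56  96 104  72  46]
 [ 37  63 111 121 120  61  31  67 106 100  70]
 [ 36  43  81  96  91  40  31  43  73 106 103]
 [ 33  30  36  49  40  36  29  38  49  93 121]
 [ 40  24  32  24  35  39  47  57  75 100 124]
 [ 68  38  41  52  67  79 100 108 112 122 129]
 [106  90  85 102 110 117 128 126 127 129 130]
 [129 120 122 127 129 130 128 131 131 132 128]
 [131 130 130 131 132 134 129 131 129 129 131]
 [133 131 133 130 131 131 131 133 132 128 128]
 [132 130 131 132 129 128 129 130 125 117 111]
 [132 130 130 131 128 118 113 111 102  87  78]
 [130 128 110 109 100  85  77  75  56  51  54]]
sc9
[[ 32  40  63  78  92  96 163 182 102  58  76]
 [ 36  65 101 116 115  94 146 171 116  71  58]
 [ 41  69 116 127 118  69  72 114 122 107  70]
 [ 38  68 
[... 1135 characters left out ...]
11 110  95  78  63  64  42  33  32]]
sc11
[[ 35  47  64  83 103 139 182 182 102  58  78]
 [ 55  76 102 113 124 134 175 173 117  74  55]
 [ 62  85 118 128 118  84 107 133 125 103  70]
 [ 42  81 118 125 115  62  62 104 127 125 105]
 [ 26  71 112 122 101  46  42  74 110 128 123]
 [ 35  49  77  91  60  33  30  45  77 112 127]
 [ 25  28  33  38  30  29  32  35  54  98 127]
 [ 40  29  28  38  36  41  43  63  80 116 139]
 [ 70  49  51  59  71  75 101 106 115 146 181]
 [113  95 104 106 111 117 126 129 132 146 186]
 [130 121 130 130 128 130 131 131 128 132 151]
 [130 130 132 130 130 127 129 129 125 116 113]
 [134 133 129 129 125 118 112 107  95  82  64]
 [132 127 111 109  95  80  66  61  44  34  33]]
```

Run:
```python
from h import *
import pickle
f=pickle.load(open('f0.pkl','rb'))['scene']
x=np.array([.95,-.312]);y=np.array([.312,.95]);o=np.array([.6107,.106])
for nm,a,z in(('stop edge',.035,.034),('foot z26',.012,.026),('foot z32',.012,.032)):
    b=np.linspace(-.02,.025,46) if a>.02 else np.linspace(-.012,.012,25)
    q=proj(f,np.array([np.r_[o+a*x+t*y,z] for t in b])); i=np.argsort(q[:,0]); print(nm,[round(float(np.interp(c,q[i,0],q[i,1])),2) for c in(376,378,380,382)])
for n in('sc8','sc9','sc10','sc11'):
    g=cv2.GaussianBlur(cv2.imread(f'pics/{n}.png',0),(1,1),0).astype(float); r=[]
    for c in(376,378,380,382):
        col=g[:,c]; up=[k+(80-col[k])/(col[k+1]-col[k]) for k in range(216,223) if col[k]<80<=col[k+1]]; dn=[k+(col[k]-80)/(col[k]-col[k+1]) for k in range(221,228) if col[k]>=80>col[k+1]]
        r.append((round(up[-1],2) if up else None,round(dn[0],2) if dn else None))
    print(n,r)
```

```text
stop edge [225.87, 225.55, 225.0, 224.44]
foot z26 [222.08, 221.53, 220.98, 220.43]
foot z32 [220.27, 219.72, 219.18, 218.63]
sc8 [(np.float64(218.81), np.float64(226.41)), (np.float64(218.56), np.float64(225.88)), (np.float64(218.03), np.float64(225.17)), (np.float64(217.45), np.float64(224.86))]
sc9 [(np.float64(219.8), np.float64(226.33)), (np.float64(219.58), np.float64(225.59)), (np.float64(219.1), np.float64(225.02)), (np.float64(218.48), np.float64(224.54))]
sc10 [(np.float64(220.78), np.float64(226.28)), (np.float64(220.31), np.float64(225.62)), (np.float64(219.82), np.float64(224.94)), (np.float64(219.28), np.float64(224.63))]
sc11 [(np.float64(220.67), np.float64(226.26)), (np.float64(220.45), np.float64(225.6)), (np.float64(220.12), np.float64(225.0)), (np.float64(219.4), np.float64(224.59))]
```

The foot's lower edge moved down steadily (about 0.3 px/mm) until just after picture sc10 and then stopped. That agrees with the effort onset at q6≈0.24, so I'm now about 0.27 rad past contact. One more small step should land mid-snug.

```bash
python3 -m jog '[{"jaw":0.2,"xyz":[0,0,0],"angular":[0.06,0,0]},{"jaw":0.2,"xyz":[0,0,0],"angular":[0.12,0,0]}]' >/dev/null; python3 st.py
python3 - <<'E'
from h import *
from st import p
grab('scene','sc12');grab('wrist','w12')
g=cv2.imread('pics/sc12.png',0).astype(float);print(g[216:222,375:383].astype(int))
for i in range(4): bot.grab_frame('scene'); p(bot.get_state())
E
```

```text
17.4 [0.6118 0.1084 0.0756] F [ 6.2  1.6 -5.2] tz 0.165 e6 -0.332 w 0.0312 q6 0.628 q1 -0.019
17.4 [0.6118 0.1084 0.0756] F [ 6.2  1.6 -5.2] tz 0.165 e6 -0.332 w 0.0312 q6 0.628 q1 -0.019
[[ 36  68 110 122  99  46  44  71]
 [ 37  49  80  89  67  29  29  38]
 [ 24  35  35  36  33  37  33  35]
 [ 34  27  34  32  38  36  47  61]
 [ 70  47  45  59  65  76 102 107]
 [109  92 100 106 108 116 127 127]]
17.55 [0.6118 0.1084 0.0756] F [ 6.   2.6 -4.9] tz 0.041 e6 0.073 w 0.0314 q6 0.627 q1 -0.019
17.6 [0.6118 0.1084 0.0756] F [ 6.6  2.1 -5.4] tz 0.029 e6 0.020 w 0.0316 q6 0.627 q1 -0.019
17.65 [0.6118 0.1084 0.0756] F [ 5.6  2.5 -4.9] tz 0.013 e6 0.010 w 0.0314 q6 0.627 q1 -0.019
17.7 [0.6118 0.1084 0.0756] F [ 6.2  2.2 -5. ] tz 0.031 e6 0.009 w 0.0312 q6 0.627 q1 -0.019
```

View pics/w12.png

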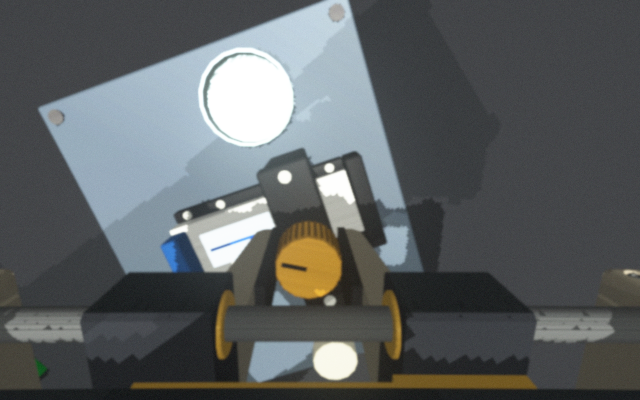

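The wrist view shows the gripped head with its slot mark at (294,267). I'll compare its angle relative to the gripper with the earlier w9 picture to check for slip.

Run:
```python
import cv2,numpy as np
cv2.imwrite('pics/c13.png',np.hstack([cv2.resize(cv2.imread(f'pics/{n}.png')[210:310,260:360],(390,390),interpolation=2) for n in('w9','w12')]))
```

```text
(no output)
```

View pics/c13.png

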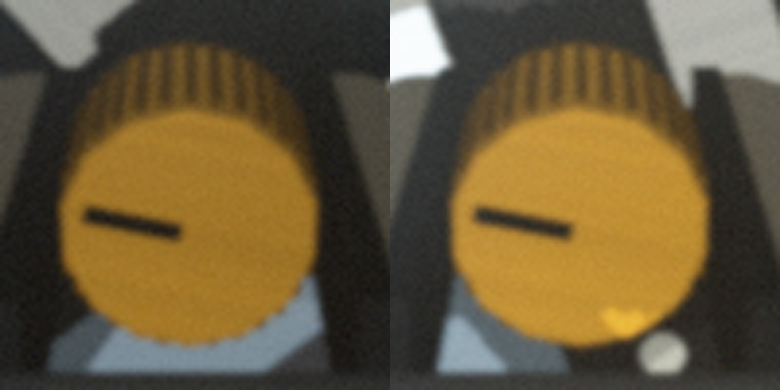

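There is no slip: the mark is identical relative to the jaws. The screw turned while the foot stood still, and tz rose to 0.165, so I'm about 0.38 rad past contact. Now I'll let go and rise.

```bash
python3 -m jog '[{"jaw":0.6,"xyz":[0,0,0],"angular":[0,0,0]},{"jaw":0.8,"xyz":[0,0,0],"angular":[0,0,0]},{"jaw":1,"xyz":[0,0,0],"angular":[0,0,0]},{"jaw":1,"xyz":[0,0,0],"angular":[0,0,0]},{"jaw":1,"xyz":[0,0,0],"angular":[0,0,0]},{"jaw":1,"xyz":[0,0,0],"angular":[0,0,0]},{"jaw":1,"xyz":[0,0,0],"angular":[0,0,0]},{"jaw":1,"xyz":[0,0,0],"angular":[0,0,0]},{"jaw":1,"xyz":[0,0,0],"angular":[0,0,0]},{"jaw":1,"xyz":[-20,0,0],"angular":[0,0,0]},{"jaw":1,"xyz":[-60,0,0],"angular":[0,0,0]},{"jaw":1,"xyz":[-110,0,0],"angular":[0,0,0]},{"jaw":1,"xyz":[-130,0,0],"angular":[0,0,0]},{"jaw":1,"xyz":[-130,0,0],"angular":[0,0,0]},{"jaw":1,"xyz":[-130,0,0],"angular":[0,0,0]}]'
python3 - <<'E'
from h import *
from st import p
grab('scene','sc13');grab('wrist','w13');grab('side','s13')
p(bot.get_state())
g=cv2.imread('pics/sc13.png',0).astype(float);print(g[216:222,375:383].astype(int))
cv2.imwrite('pics/c14.png',np.hstack([cv2.resize(cv2.imread('pics/s13.png')[145:205,275:355],(400,300),interpolation=2),cv2.resize(cv2.imread('pics/sc13.png')[180:240,340:420],(400,300),interpolation=2)]))
E
```

```text
time_s: 19.58
eef_pos: [0.6089, 0.1087, 0.2033]
orientation: [-0.314, -0.632, -0.316, 0.634]
contact_force: [0.4, 0.6, -0.3]
gripper_width: 0.0919
19.57 [0.6089 0.1087 0.2033] F [ 0.4  0.6 -0.3] tz -0.070 e6 0.001 w 0.0919 q6 0.629 q1 -0.018
19.73 [0.6089 0.1087 0.2033] F [-0.1  0.5 -0.9] tz -0.009 e6 -0.000 w 0.0917 q6 0.629 q1 -0.018
[[ 36  74 114 128 102  52  39  76]
 [ 35  53  85  94  70  34  34  45]
 [ 28  32  41  45  31  30  36  37]
 [ 37  28  32  39  37  43  56  64]
 [ 75  47  49  62  76  98 121 127]
 [116  95 106 114 143 186 194 193]]
```

View pics/c14.png

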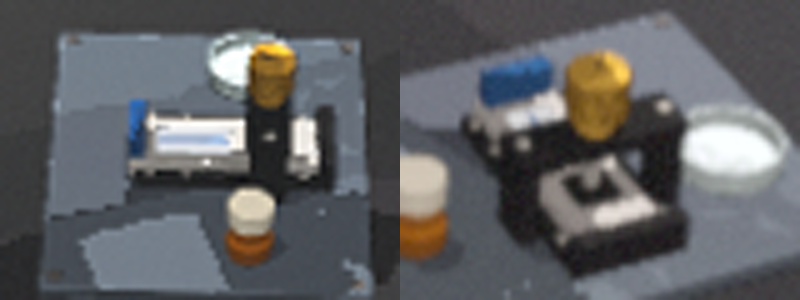

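View pics/w13.png

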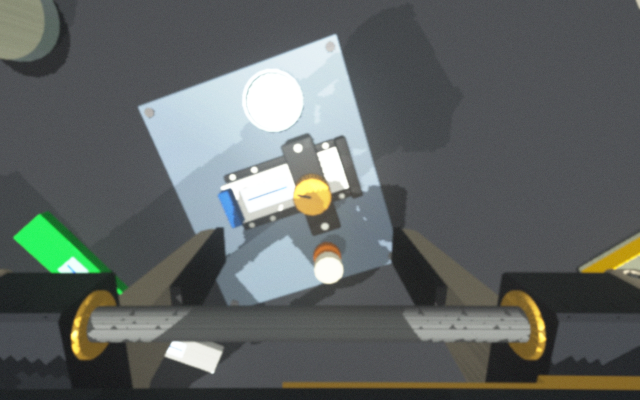

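The screw is released, the foot is on the carrier, and the dish and jar are where they were. One last numeric check on home position, then I'll hand in.

Run:
```python
from h import *
def tab(n,roi):
    f=bot.grab_frame(n);m=cv2.inRange(cv2.cvtColor(f['color'],cv2.COLOR_RGB2HSV),(100,120,60),(125,255,255));x0,y0,x1,y1=roi
    M=cv2.moments(m[y0:y1,x0:x1],True);return f,(x0+M['m10']/M['m00'],y0+M['m01']/M['m00'])
a,u=tab('scene',(345,178,385,230));b,v=tab('side',(280,145,320,195))
p,e=tri([a,b],[u,v]);d=p[:2]-[.6107,.106];print(p.round(4),np.round(e,4),'tab centre holder x,y',d@[.95,-.312],d@[.312,.95],'expected home -0.089')
bot.sign_off()
```

```text
[0.5252 0.1365 0.0385] [0.0011 0.0011] tab centre holder x,y -0.09075206070417145 0.0022673629047264164 expected home -0.089
the job is handed in; nothing more can be done
```

I pushed the carrier home against the end stop, tightened the brass thumbscrew clockwise until its foot seated, let go and handed the job in at about 20 s of robot time.

- **Carrier home:** I pushed with closed fingers until the arm stalled and the force rose to about 8 N. After release the tab measured x = -90.8 mm against the expected -89 mm, which agrees within the 2 mm calibration.
- **Thumbscrew:** I turned it about 2.6 rad in one grip. Contact came at about 2.2 rad, and I stopped roughly 0.38 rad past it. The screw torque had risen from about 0.07 to 0.165 N m. If the screw springs back as the text says, it rests at about 0.3 rad past contact, inside the snug range.
- **Evidence for contact:** The foot's edge stopped moving in the scene images at the same point where the effort began to change. The head's mark had not shifted relative to the jaws, so the grip did not slip.
- **Afterwards:** The gripper was open and clear, with forces near zero. In the last pictures the dish and jar look unmoved, and the arm came near nothing else.

Two checks did not agree cleanly:
- **Foot height:** In the scene image the foot's lower edge sat about 0.9 px (3 mm) higher than computed for a seated foot. I relied on it having stopped moving and on the torque rise instead.
- **Effort sign:** Joint 6's effort fell in size as the load rose, so I used only its slope of about 0.23 N m/rad. Single torque readings were noisy, by about ±0.04 N m.

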